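# Clip the guide card on the copy stand

### The job

Slide the long guide card, plain end first and face up on the sloping copy stand, squarely under the sprung clip until it is fully home, with the light sprung backstop hidden under the clip pressed right back to its solid seat, then let go of it. The depth of that seat is set differently each time and has to be felt: ease the card up to it without ramming it. Let the card's own edge lift the clip, keep the gripper off the clip, and leave the short card, remote, mug and mouse where they are.

Things in the scene. Friction and masses are not known exactly. Their poses are not given: they have to be found in the camera images.
- long_card: The card to clip: stiff flat white laminate, 150 x 62 x 5 mm, about 70 g (45 to 100 g), lying flat on the 2 mm thick placemat with its plain end away from the robot. Origin: centre of the underside; x along its length towards the plain end, y across its width, z up. A hang slot 28 mm (across) x 7 mm goes through it 16 mm from the other end (-x, the tail).
- head (a point): Middle of the underside edge at the long card's plain end, 75 mm from the card's origin along its x.
- tail (a point): Middle of the underside edge at the long card's slotted end, -75 mm from the card's origin along its x.
- short_card: A like white card, 100 x 62 x 5 mm, also with a slot, lying on the placemat; not to be moved. Origin: centre of the underside, x along its length. It and the long card may lie in either place.
- board: The copy stand's sloping black board, 240 mm (x) x 180 mm (y) x 8 mm, fixed to the table. It slopes 12 degrees, rising away from the robot. Origin: on its top surface, midway across, 130 mm up from its lower edge; x up the slope, y across it, z out of its surface. The upper edge is at x = +110 mm, the lower at -130 mm, close above the table and without a rim.
- nip (a point): Point on the board's surface, 40 mm up the slope from its origin, straight below the line where the closed clip bears on the board.
- lip (a point): Middle of the free front edge of the clip's turned-up lip, 15 mm up the slope from the board's origin and about 15 mm above its surface when closed. The lip slopes from here down to the nip at about 26 degrees: the lead-in for the card.
- clip (a joint): Sprung clip of smooth polished steel, 90 mm wide, hinged across the board. 0 = closed (bearing line 1 mm above the board), grows as it opens, in rad, to 0.5; about 0.07 with the card under it. Bears with about 3 to 5 N. Lifting it with the card's edge takes about 4 to 15 N of push, pushing the card on under it 3 to 12 N.
- remote: Black remote control, 160 x 45 x 18 mm, lying across the far part of the placemat; not to be moved. Origin: centre of its underside, x along its length.
- mug: White mug, 80 mm wide, 95 mm high, standing behind the placemat; not to be moved. Origin: centre of its underside.
- mouse: Black computer mouse, 105 x 60 x 34 mm, left of the copy stand; not to be moved. Origin: centre of its underside.
- backstop (a joint): Light sprung plate under the clip, 78 mm wide, 6.5 mm high, that the card's plain end meets. Metres: 0 = untouched, 0.006 = pressed right back on its solid seat (home). Takes under 1 N, and the clip holds the card against it. Its seat lies 60 to 86 mm up the slope from the board's origin: set differently each time, not seen, to be felt.
- buffer (a joint): Overload spring behind the backstop's seat. Metres: 0 until the card presses on the seat with more than 14 N, then gives 1 mm for each further 1.5 N. It reads 0 in careful work; past 0.003 the card has been rammed.
Not all that is in view belongs to the job. Leave any purple look-alike of the long_card alone.

How it is judged:
At the end, for the whole second after the job is handed in: The long card is at rest face up, flat on the board (3 to 4 mm), its plain end over 50 mm up from the origin and within 12 mm of the centre line, its length within 4 degrees of the board's, the backstop pressed over 3.5 of its 6 mm, and the clip resting on the card (0.045 to 0.12 rad) (value of joint backstop above 0.0035 m and x of head in the frame of board above 0.05 m and y of head in the frame of board between -0.012 and 0.012 m and z of head in the frame of board below 0.003 m and z of tail in the frame of board below 0.004 m and angle between the x axis of long_card and the x axis of board, either way round below 0.07 rad and value of joint clip between 0.045 and 0.12 rad and angle between long_card's own z axis and vertical below 0.6 rad and linear speed of long_card below 0.01 m/s); the robot touches nothing.
It fails at once if the gripper or arm pushes on the clip (over 2 N) (contact force between any of the fingers, the arm and clip above 2 N).
It fails at once if the card is rammed against the backstop's seat (overload buffer driven past 3 mm, about 18 N) (value of joint buffer above 0.003 m).
It fails at once if the short card, remote, mug or mouse is moved by more than 20 mm (distance of any of short_card, remote, mug, mouse from where it was at the start of the episode above 0.02 m).
It also fails if it takes over 67 s, if anything falls off the work surface, if the arm or the gripper's body presses on something with over 40 N, if the wrist force passes 120 N, or if a joint passes its speed limit or range.

### The arm

A 6-joint arm with a two-finger parallel gripper is mounted at the origin on the work surface. World frame = base frame: x ahead of the robot, y to its left, z up, the work surface at z = 0. Lengths are in m, angles in rad, forces in N, time in s.
With the tool pointing down it reaches from about 0.3 to 0.775 m from the base axis. Payload 14.6 kg.
Tool frame: the origin (TCP) lies at the very end of the fingers, on their centre line; the grasp point (between the pads) lies 19 mm behind it; z points along the fingers, y is the line along which they close (so a half turn about z gives the same grasp; the last joint's range is limited). The gripper opens to 94 mm and grips with 3 to 60 N. Pads are 16 mm wide; open, the fingers measure 119 mm over their backs; the gripper's body (75 mm by 177 mm) begins 78 mm behind the grasp point.
Start: joints at [1.195, 0.3, 1.521, -0, 1.321, -0.067], TCP at [0.167, 0.524, 0.205] pointing down, gripper open.
Joint ranges: [-3.03, 3.03], [-0.79, 2.21], [0.23, 2.52], [-1.04, 4.18], [0, 3.07], [-2.55, 2.55]. Speed limits (rad/s): [2.22, 2.22, 2.57, 3.14, 3.14, 3.14].

### API

Orientations are given as [roll, pitch, yaw] about the fixed x, y, z axes, in that order (R = Rz(yaw) Ry(pitch) Rx(roll)).
In Python, from station import ctrl, camera, camera_info, finder gives the robot as it stands.
- The arm moves only by the tool carry_out, never from a script. Its argument "motion" is a list of rows, each a list of 2 entries, a list of its own where there are three numbers: the shift along the tool's x, y, z as a fraction of full scale, then the turn about the tool's z as a fraction of full scale. A call has 1 to 12 rows; each row is the pose to reach, as a shift and turn from the pose commanded when the call began, along the tool's axes at that moment, turning the shorter way round; what a row does not reach only later rows make up. Full scale, the value 1, is 200 mm for a shift and 360 degrees for a turn. A row lasts 1/10 s, in which the tool goes at most 50 mm and 8.59 degrees, less where a joint would pass 70% of its speed; a pose out of reach is approached as far as the arm can. A call with a number of a shift or a turn outside -1 to 1 is refused whole. A call with a gripper value outside its range is refused whole. "hand" is the closure, from -1 (fully open) to 1 (shut), set as the call begins (left out, the last holds). The fingers move at their own pace and stop on an object; "force" is the grip in N (left out, the last holds). Time passes only in rows, so rows that repeat a pose let the fingers close. It gives the time, the measured TCP pose, the force, the opening and the grip force at its end, in the units of the state.
- ctrl.get_obs(): the state, without advancing time (a new reading comes with each control period).
- camera(name): name is "side" or "top" or "wrist"; returns (picture, depth): 420x560x3 uint8, blue, green, red; 420x560 float32, m along the optical axis (not along the pixel's ray), 0 where there is no reading.
- camera_info(name): a dict with "camera_matrix" (3x3 intrinsics, pixels), "dist_coeffs" ([k1, k2, p1, p2, k3] as OpenCV has them; the pictures are not rectified), "origin" and "attitude" of the camera in the world. Camera axes: x right, y down, z forward; pixel columns grow to the right and rows downward; lengths in m; the calibration is good to about 2 mm. A picture is of the moment at which its call begins: read the wrist's pose just before it. camera_info takes no time and is no camera call; for the wrist camera it gives the pose at the moment of the call.
- ctrl.hand_in(): hands the job in; it is judged then, once.
Trained networks look in the newest picture that a camera, given by its name, has taken for a name from the list of things; names that differ only in an ending like _2 or _b are one class to them, and where a whole thing is asked for, a point or a joint stands for the part that bears it (a point fixed in the world has none). Each returns a list of dicts, best first, with "conf" (0 to 1); they miss things now and then, are a little off and sometimes report something else, mostly with a low value. They report only what shows in the picture. A call takes as long as a camera call. They do not tell look-alikes from the thing itself.
- finder.boxes_of(camera, query): "location" ([column, row] in pixels, amid what is visible of it).
- finder.cut_out(camera, query): "mask" (420x560 bool, what is visible of it) and "location" ([column, row] in pixels, amid what is visible of it).
- finder.pinpoint(camera, query): "location" ([column, row] in pixels: a listed point, or the origin of a listed thing).
The state is a dict: "time_s": time; "qpos": joint angles; "joint_vel": joint speeds; "tau": joint torques, N m; "ee_pos": TCP position; "eef_rot": TCP orientation; "force": force on the tool from outside, world axes, zero at the start; "moment": the same for the moment, N m; "grip_width": finger opening in m; "grip_force": force on a finger pad.
Only numpy, scipy, OpenCV 4.12 (cv2) and the standard library are available. Lean on these libraries where they do the work, as an engineer would, in place of code of your own. Each camera call takes 0.05 s, during which the arm holds its last target. There are 200 camera calls.

## Working session

There is one attempt and no reset: what is moved stays moved. The work goes in short steps, Python scripts to look and compute and a tool call to move; the robot and the scene stay as the last step left them, time stands still between calls to the robot, and variables do not carry over. Pictures are saved under pics/ and viewed, at most 10 in all, crops included, and the job is handed in when it is done.

Besides the shell and the picture viewer there is one more tool, called after "Call:" as name(argument=value, ...) on one line, values as JSON. carry_out: Moves the arm, as the interface text tells. Its arguments: {"type":"object","properties":{"motion":{"type":"array","items":{"type":"array"}},"hand":{"type":"number"},"force":{"type":"number"}},"required":["motion"]}

```bash
ls; mkdir -p pics
cat > h.py <<'E'
import numpy as np, cv2
from station import ctrl, camera, camera_info, finder
from scipy.spatial.transform import Rotation as Rn
def cam(name):
    i=camera_info(name); K=np.array(i["camera_matrix"]);d=np.array(i["dist_coeffs"])
    a=np.array(i["attitude"]); 
    R=a if a.shape==(3,3) else Rn.from_euler('xyz',a).as_matrix()
    return K,d,np.array(i["origin"]),R
def rays(name,px):
    K,d,o,R=cam(name)
    u=cv2.undistortPoints(np.array(px,float).reshape(-1,1,2),K,d).reshape(-1,2)
    return o,np.c_[u,np.ones(len(u))]@R.T   # scaled with z=1
def onplane(name,px,z):
    o,r=rays(name,px); return o+r*((z-o[2])/r[:,2])[:,None]
def withdepth(name,px,depth):
    o,r=rays(name,px); px=np.array(px).reshape(-1,2).round().astype(int)
    return o+r*depth[px[:,1],px[:,0]][:,None]
E
python3 - <<'E'
from h import *
print(ctrl.get_obs()); 
for n in("top","side"):
    print(camera_info(n)); p,d=camera(n); cv2.imwrite(f"pics/{n}0.png",p); np.save(f"{n}d.npy",d)
    for q in("long_card","short_card","board","lip","nip","remote","mug","mouse","head","tail"):
        print(n,q,[(np.round(r["location"],1).tolist(),round(r["conf"],2)) for r in finder.pinpoint(n,q)[:3]])
E
```

```text
pics
{'time_s': 0.0, 'qpos': array([ 1.19540442e+00,  3.00493335e-01,  1.52160891e+00, -3.02306923e-05,
        1.32066204e+00, -6.65995050e-02]), 'joint_vel': array([-3.03824609e-04,  5.44546275e-05, -6.23622307e-04, -6.22374295e-04,
        1.88138878e-04,  7.00062508e-04]), 'tau': array([ 1.49821758e-04, -5.31810915e+01, -3.52748072e+01,  7.08539109e-02,
        2.44087115e-02, -1.11290767e-04]), 'ee_pos': array([0.16706214, 0.52373489, 0.20486235]), 'eef_rot': array([-3.14042167e+00, -4.87565456e-05,  2.83280773e+00]), 'force': array([0.35765659, 0.27746361, 0.41128714]), 'moment': array([ 0.0096717 , -0.02206455, -0.01193395]), 'grip_force': 0.0, 'grip_width': 0.09414488676284756}
{'camera_matrix': array([[433.28599921,   0.        , 274.67380876],
       [  0.        , 433.28599921, 209.54614367],
       [  0.        ,   0.        ,   1.        ]]), 'dist_coeffs': array([-0.10998651,  0.        ,  0.        ,  0.        ,  0.        ]), 'origin': array([ 0.39550357, -0.11063284,  1.35036797]), 'attitude': array([-3.00056094e+00,  2.73574902e-04, -1.57923490e+00])}
top long_card
[... 762 characters left out ...]
fs': array([-0.02810448,  0.        ,  0.        ,  0.        ,  0.        ]), 'origin': array([ 0.31445115, -0.75815512,  0.84302131]), 'attitude': array([-2.39276305,  0.02032067, -0.35641404])}
side long_card [([329.3, 306.6], 0.91), ([197.7, 200.9], 0.79)]
side short_card [([287.8, 245.0], 0.75)]
side board [([288.3, 164.9], 0.75)]
side lip [([218.7, 131.7], 0.43)]
side nip [([297.9, 153.9], 0.67)]
side remote [([354.3, 246.4], 0.72), ([294.5, 159.0], 0.5)]
side mug [([365.4, 210.5], 0.63)]
side mouse [([220.4, 132.1], 0.91)]
side head [([322.4, 401.1], 0.96), ([358.3, 299.1], 0.82), ([211.3, 215.3], 0.56)]
side tail [([296.5, 318.1], 0.93), ([183.5, 185.8], 0.9), ([363.4, 211.5], 0.32)]
```

View pics/top0.png

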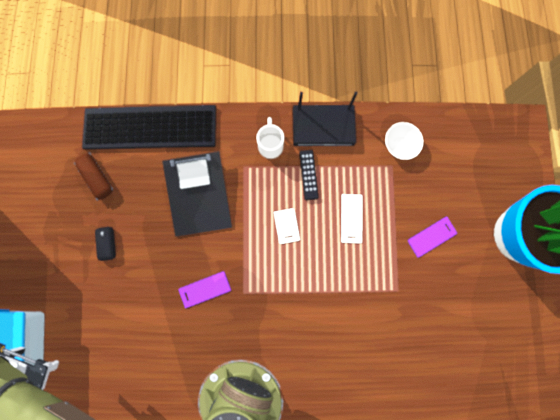

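View pics/side0.png

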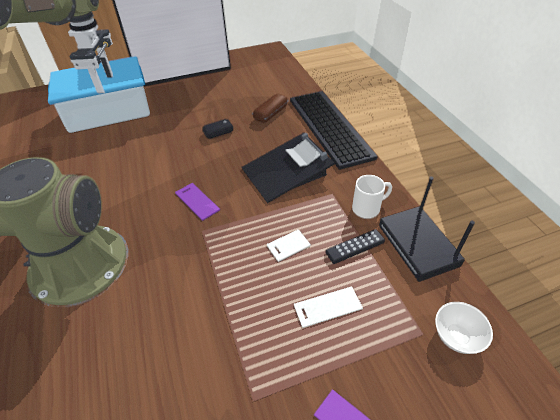

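Top view: long white card at (351,220), short white card at (286,226); purple look-alikes at (205,290) and (432,236). The board is at (198,195), with its clip towards the far side. The long white card fits the description (white, longer of the two, on the mat). I'll measure it now.

Run:
```python
from h import *
p,d=camera("top")
for q in("long_card","short_card"):
    for r in finder.cut_out("top",q)[:5]:
        m=np.argwhere(r["mask"])[:,::-1]; 
        if len(m)<20: continue
        w=onplane("top",m,0.007)[:,:2]; (c,s,a)=cv2.minAreaRect((w*1000).astype(np.float32))
        print("top",q,r["conf"],np.round(r["location"]),len(m),np.round(c,1),np.round(s,1),round(a,1),w.mean(0).round(4), p[m[:,1],m[:,0]].mean(0).round())
for n,pp in (("top",None),("side",None)):
    P,D=camera(n)
    for q in("head","tail","long_card"):
        for r in finder.pinpoint(n,q)[:3]: print(n,q,round(r["conf"],2),onplane(n,[r["location"]],0.002)[0].round(4))
    for q in("lip","nip","board"):
        for r in finder.pinpoint(n,q)[:2]:
            print(n,q,round(r["conf"],2),withdepth(n,[r["location"]],D)[0].round(4), rays(n,[r["location"]])[1].round(4))
    r=finder.cut_out(n,"board")[0]; m=r["mask"]; print(r["conf"],m.sum())
    e=cv2.erode(m.astype(np.uint8),np.ones((5,5)))>0
    px=np.argwhere(e&(D>0))[:,::-1]; W=withdepth(n,px,D); 
    k=(W[:,2]<0.075)
    for _ in range(6):
        A=np.c_[W[k,:2],np.ones(k.sum())]; co=np.linalg.lstsq(A,W[k,2],rcond=None)[0]
        k=abs(W[:,2]-np.c_[W[:,:2],np.ones(len(W))]@co)<0.003
    print("plane",co.round(4),"slope",np.degrees(np.arctan(np.hypot(*co[:2]))),"dir",np.degrees(np.arctan2(co[1],co[0])),k.sum())
    np.savez(f"b_{n}.npz",co=co,mask=m)
    # outline on plane
    px=np.argwhere(m)[:,::-1]; o,ry=rays(n,px); t=(co[2]+o[:2]@co[:2]-o[2])/(ry[:,2]-ry[:,:2]@co[:2]); w=o+ry*t[:,None]
    c,s,a=cv2.minAreaRect((w[:,:2]*1000).astype(np.float32)); print("board rect",np.round(c,1),np.round(s,1),a)
o=ctrl.get_obs()["ee_pos"]; print("wristcam",camera_info("wrist")["origin"]-o)
P,D=camera("top")
cv2.imwrite("pics/crop1.png",np.hstack([cv2.resize(P[170:270,260:390],None,fx=3.5,fy=3.5,interpolation=2),np.zeros((350,5,3),np.uint8),cv2.resize(P[145:245,155:245],None,fx=3.5,fy=3.5,interpolation=2)]))
```

```text
top long_card 0.85 [207. 286.] 942 [339.5 106.5] [ 64.1 148. ] 21.8 [0.3411 0.1058] [248.  92. 210.]
top long_card 0.79 [350. 219.] 924 [ 556.5 -353.8] [ 62.8 148.9] 88.4 [ 0.5555 -0.353 ] [254. 254. 255.]
top long_card 0.24 [195. 194.] 4597 [641.1 134.3] [260.2 190.1] 11.0 [0.6401 0.1341] [94. 90. 91.]
top short_card 0.96 [285. 225.] 587 [ 535.  -146.5] [98.3 59.4] 9.9 [ 0.5349 -0.1465] [254. 254. 254.]
top head 0.93 [0.3742 0.0408 0.002 ]
top head 0.58 [ 0.6344 -0.3406  0.002 ]
top head 0.56 [ 0.4636 -0.5536  0.002 ]
top tail 0.98 [ 0.534  -0.6736  0.002 ]
top tail 0.98 [0.3151 0.1691 0.002 ]
top tail 0.76 [ 0.4816 -0.3528  0.002 ]
top long_card 0.92 [0.3447 0.1023 0.002 ]
top long_card 0.79 [ 0.4975 -0.6125  0.002 ]
top long_card 0.71 [ 0.5518 -0.3461  0.002 ]
top lip 0.93 [0.6681 0.1362 0.0466] [[ 0.2051  0.1858 -0.9811]]
top nip 0.63 [0.6858 0.1275 0.0456] [[ 0.2179  0.1787 -0.9793]]
top board 0.6 [0.648  0.1475 0.0311] [[ 0.1882  0.1924 -0.9835]]
0.97 4461
plane [ 0.2326  0.0324 -0.1194] slope 13.216466204277754 dir 7.9226657468333475 2055
board rect [635.6 129.5] [235.9 183.4] 8.847301483154297
side head 0.76 [ 0.6292 -0.3536  0.002 ]
side head 0.67 [0.3732 0.0379 0.002 ]
side head 0.58 [ 0.4561 -0.5397  0.002 ]
side tail 0.84 [ 0.4825 -0.3546  0.002 ]
side tail 0.7 [0.3158 0.191  0.002 ]
side tail 0.17 [ 0.5349 -0.1478  0.002 ]
side long_card 0.81 [ 0.5587 -0.3576  0.002 ]
side long_card 0.56 [0.3433 0.1072 0.002 ]
side lip 0.67 [0.6595 0.1301 0.0541] [[ 0.2814  0.7244 -0.6434]]
side nip 0.74 [0.6827 0.1378 0.0476] [[ 0.2967  0.7219 -0.6409]]
side board 0.92 [0.6502 0.1277 0.0355] [[ 0.2716  0.7166 -0.6532]]
0.57 3274
plane [ 0.2128  0.031  -0.1067] slope 12.135221865407196 dir 8.29520789867707 1907
board rect [636.4 129.5] [235.6 186.9] 8.482440948486328
wristcam [-0.07069052  0.02229402  0.17931527]
```

View pics/crop1.png

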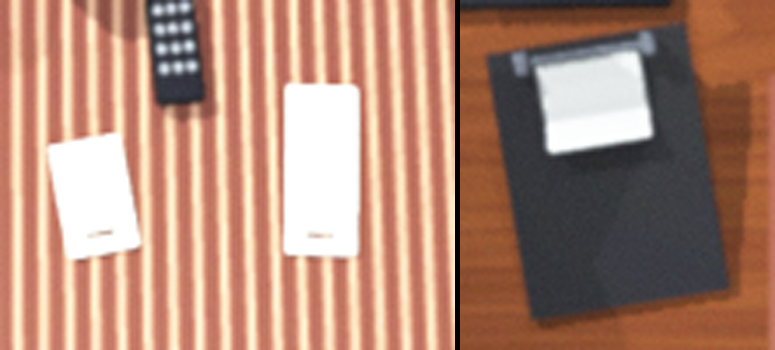

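The crop confirms it: the right-hand white card (351,220) measures about 149 x 63 mm, with its slot near the robot and plain end away. The left one (286,225) measures 98 x 59 mm, so it's the short card. The clip is at the upper end of the board. Now I'll swing towards the board for a wrist look, turning on the way.

Call:
carry_out(motion=[[[-0.96,-0.06,-0.2],0.28],[[-0.96,-0.06,-0.2],0.28],[[-0.96,-0.06,-0.2],0.28],[[-0.96,-0.06,-0.2],0.28],[[-0.96,-0.06,-0.2],0.28],[[-0.96,-0.06,-0.2],0.28],[[-0.96,-0.06,-0.2],0.28],[[-0.96,-0.06,-0.2],0.28],[[-0.96,-0.06,-0.2],0.28],[[-0.96,-0.06,-0.2],0.28],[[-0.96,-0.06,-0.2],0.28],[[-0.96,-0.06,-0.2],0.28]], hand=-1)

```text
time_s: 3.3
ee_pos: [0.3464, 0.4542, 0.2454]
eef_rot: [-3.142, 0.0, 1.068]
force: [-0.0, -0.1, 0.4]
grip_width: 0.0938
grip_force: 0.0
```

```bash
cat >> h.py <<'E'
def to(target,yaw):
    o=ctrl.get_obs(); e=o["ee_pos"]; r=o["eef_rot"]; R=Rn.from_euler('xyz',r).as_matrix()
    dy=(yaw-r[2]+np.pi)%(2*np.pi)-np.pi
    print("at",e.round(4),r.round(4),"t",round(o["time_s"],2),"w",round(o["grip_width"],4),"F",o["force"].round(2),"grip",round(o["grip_force"],1))
    print("move",((np.array(target)-e)@R/0.2).round(3),"turn",round(-dy/2/np.pi,4))
E
python3 -c "
from h import *
to([0.54,0.11,0.25],0.148)"
```

```text
at [0.3464 0.4542 0.2454] [-3.1416  0.      1.0676] t 3.3 w 0.0938 F [-0.   -0.12  0.45] grip 0.0
move [-1.041  1.678 -0.023] turn 0.1464
```

Call:
carry_out(motion=[[[-0.6,0.98,0],0.1464],[[-0.6,0.98,0],0.1464],[[-0.6,0.98,0],0.1464],[[-0.6,0.98,0],0.1464],[[-0.6,0.98,0],0.1464],[[-0.6,0.98,0],0.1464],[[-0.6,0.98,0],0.1464],[[-0.6,0.98,0],0.1464]])

```text
time_s: 4.1
ee_pos: [0.4613, 0.2555, 0.2454]
eef_rot: [-3.142, 0.0, 0.157]
force: [0.2, -0.6, 0.4]
grip_width: 0.094
grip_force: 0.0
```

```bash
python3 -c "
from h import *
to([0.54,0.11,0.25],0.148)"
```

```text
at [0.4613 0.2555 0.2454] [-3.1415e+00  1.0000e-04  1.5730e-01] t 4.1 w 0.094 F [ 0.17 -0.59  0.36] grip 0.0
move [ 0.275  0.78  -0.023] turn 0.0015
```

Call:
carry_out(motion=[[[0.275,0.78,-0.02],0.001],[[0.275,0.78,-0.02],0.001],[[0.275,0.78,-0.02],0.001],[[0.275,0.78,-0.02],0.001],[[0.275,0.78,-0.02],0.001],[[0.275,0.78,-0.02],0.001]])

```text
time_s: 4.7
ee_pos: [0.5393, 0.1105, 0.2493]
eef_rot: [-3.141, 0.0, 0.15]
force: [0.0, -0.4, -0.4]
grip_width: 0.0942
grip_force: 0.0
```

Run:
```python
from h import *
P,D=camera("wrist"); cv2.imwrite("pics/w1.png",P)
n="wrist"
for q in("lip","nip","board"):
    for r in finder.pinpoint(n,q)[:2]:
        print(q,round(r["conf"],2),np.round(r["location"]),withdepth(n,[r["location"]],D)[0].round(4))
for r in finder.cut_out(n,"board")[:1]:
    m=r["mask"]; print(r["conf"],m.sum()); np.save("wm.npy",m)
for r in finder.cut_out(n,"clip")[:2]:
    px=np.argwhere(r["mask"])[:,::-1]; print("clip",r["conf"],r["location"],px.min(0),px.max(0))
co=np.array([.2103,.0314,0]); co[2]=.035-co[:2]@[.6457,.131]
px=np.argwhere(m)[:,::-1]; o,ry=rays(n,px); t=(co[2]+o[:2]@co[:2]-o[2])/(ry[:,2]-ry[:,:2]@co[:2]); w=o+ry*t[:,None]
c,s,a=cv2.minAreaRect((w[:,:2]*1000).astype(np.float32)); print("board rect",np.round(c,1),np.round(s,1),a)
to([0.5215,-0.353,0.1],0)
```

```text
lip 0.6 [276.  65.] [0.6585 0.1346 0.0535]
nip 0.59 [277.  39.] [0.683  0.1373 0.0477]
board 0.88 [275.  80.] [0.646  0.1339 0.0348]
0.65 32778
clip 0.82 [274.1, 33.4] [226   0] [322  67]
clip 0.46 [559.0, 143.6] [552 123] [559 155]
board rect [618.3 128.4] [200.8 181.1] 8.747393608093262
at [0.5394 0.1103 0.2496] [-3.1416e+00 -2.0000e-04  1.4900e-01] t 5.0 w 0.0938 F [-0.59 -0.78  0.16] grip 0.0
move [-0.432  2.278  0.748] turn 0.0237
```

View pics/w1.png

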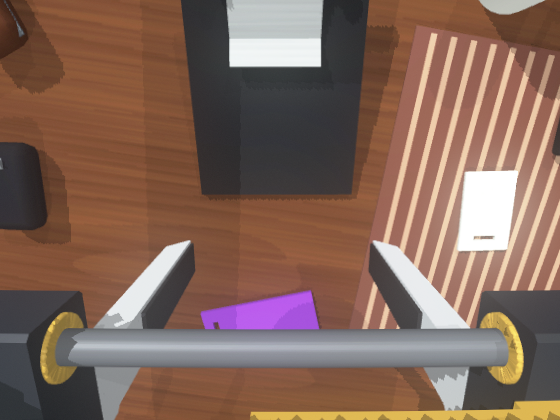

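The wrist view shows the board square to the tool. Its lower edge is at row 194 and the lip's front edge is at (275,66), so the board origin is about (0.6455, 0.1325, 0.035) and its yaw about 0.15. On to the long card.

Call:
carry_out(motion=[[[-0.2,1,0],0.0237],[[-0.2,1,0],0.0237],[[-0.2,1,0],0.0237],[[-0.2,1,0],0.0237],[[-0.2,1,0],0.0237]])

```text
time_s: 5.5
ee_pos: [0.5289, -0.0983, 0.2494]
eef_rot: [3.141, 0.0, -0.005]
force: [-0.2, 0.7, 0.2]
grip_width: 0.094
grip_force: 0.0
```

Call:
carry_out(motion=[[[-0.1,0.9,0.2],0],[[-0.1,0.9,0.2],0],[[-0.1,0.9,0.2],0],[[-0.1,0.9,0.2],0],[[-0.1,0.9,0.2],0]])

```text
time_s: 6.0
ee_pos: [0.5082, -0.2767, 0.2079]
eef_rot: [-3.141, 0.002, -0.005]
force: [0.0, 1.0, 0.6]
grip_width: 0.094
grip_force: 0.0
```

Run:
```python
from h import *
n="wrist"; to([0.5215,-0.353,0.1],0); P,D=camera(n); cv2.imwrite("pics/w2.png",P)
for r in finder.cut_out(n,"long_card")[:3]:
    m=np.argwhere(r["mask"])[:,::-1]; w=onplane(n,m,0.007)[:,:2]; c,s,a=cv2.minAreaRect((w*1000).astype(np.float32))
    print(r["conf"],np.round(r["location"]),np.round(c,1),np.round(s,1),round(a,1),P[m[:,1],m[:,0]].mean(0).round())
```

```text
at [ 0.5082 -0.2767  0.2079] [-3.1408e+00  1.9000e-03 -4.5000e-03] t 6.0 w 0.094 F [0.03 1.02 0.56] grip 0.0
move [0.069 0.381 0.539] turn -0.0007
0.85 [352. 133.] [ 559.5 -348.3] [ 64.  152.5] 87.7 [232. 237. 234.]
0.75 [536. 210.] [ 478.9 -563.7] [65.9 65.9] 29.0 [164.  57. 122.]
0.58 [  4. 286.] [392.2  53.4] [15.6 19.1] 0.5 [137.  50. 105.]
```

Call:
carry_out(motion=[[[0.073,0.366,0.8],0.0045],[[0.073,0.366,0.8],0.0045],[[0.073,0.366,0.8],0.0045],[[0.073,0.366,0.8],0.0045],[[0.073,0.366,0.8],0.0045],[[0.073,0.366,0.8],0.0045]])

```text
time_s: 6.7
ee_pos: [0.5246, -0.3463, 0.0507]
eef_rot: [3.141, -0.001, -0.029]
force: [-0.1, 0.1, 0.4]
grip_width: 0.0938
grip_force: 0.0
```

Run:
```python
from h import *
n="wrist"; to([0.523,-0.350,0.0045],-0.032); P,D=camera(n); cv2.imwrite("pics/w3.png",P)
```

```text
at [ 0.5246 -0.3463  0.0507] [ 3.1412e+00 -8.0000e-04 -2.8500e-02] t 6.7 w 0.0938 F [-0.14  0.1   0.39] grip 0.0
move [-0.008  0.019  0.231] turn 0.0006
```

View pics/w3.png

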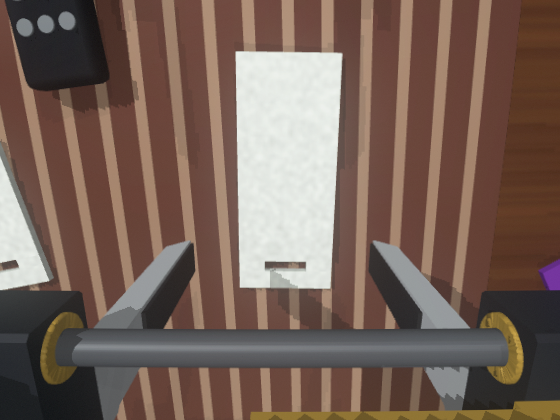

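The wrist view shows the card (columns 238–340, tail at row 288) centred between the fingers and parallel to them. I'll lower, then close.

Call:
carry_out(motion=[[[-0.005,0.015,0.12],0],[[-0.005,0.015,0.2],0],[[-0.005,0.015,0.231],0],[[-0.005,0.015,0.231],0],[[-0.005,0.015,0.231],0]])

```text
time_s: 7.25
ee_pos: [0.523, -0.3504, 0.0042]
eef_rot: [3.141, -0.001, -0.03]
force: [0.3, -0.7, 0.3]
grip_width: 0.094
grip_force: 0.0
```

Call:
carry_out(motion=[[[0,0,0],0],[[0,0,0],0],[[0,0,0],0],[[0,0,0],0],[[0,0,0],0],[[0,0,0],0],[[0,0,0],0],[[0,0,0],0]], hand=1, force=20)

```text
time_s: 8.05
ee_pos: [0.5226, -0.3504, 0.0033]
eef_rot: [-3.142, 0.0, -0.03]
force: [-1.3, 1.1, 1.6]
grip_width: 0.0614
grip_force: 20.0
```

Call:
carry_out(motion=[[[0,0,-0.1],0],[[0,0,-0.3],0],[[0,0,-0.5],0],[[0,0,-0.6],0],[[0,-0.2,-0.7],0],[[0,-0.4,-0.7],0],[[0,-0.6,-0.7],0],[[0,-0.8,-0.7],0],[[0,-1,-0.7],0]])

```text
time_s: 8.95
ee_pos: [0.5282, -0.1489, 0.1431]
eef_rot: [-3.142, 0.0, -0.03]
force: [1.4, 0.3, 0.0]
grip_width: 0.0618
grip_force: 20.0
```

Call:
carry_out(motion=[[[0.04,-0.2,0],-0.01],[[0.04,-0.4,0],-0.02],[[0.04,-0.6,0],-0.0286],[[0.04,-0.8,0],-0.0286],[[0.04,-1,0],-0.0286],[[0.04,-1,0],-0.0286]])

```text
time_s: 9.55
ee_pos: [0.5422, 0.053, 0.1431]
eef_rot: [-3.141, 0.0, 0.154]
force: [0.5, -0.9, -1.1]
grip_width: 0.0615
grip_force: 20.0
```

Run:
```python
from h import *
n="wrist"; to([0.5391,0.1164,0.08],0.15)
```

```text
at [0.5422 0.053  0.1431] [-3.141e+00  2.000e-04  1.539e-01] t 9.55 w 0.0615 F [ 0.54 -0.92 -1.14] grip 20.0
move [ 0.033 -0.316  0.316] turn 0.0006
```

Call:
carry_out(motion=[[[0.03,-0.16,0.1],0],[[0.033,-0.316,0.2],0],[[0.033,-0.316,0.316],0],[[0.033,-0.316,0.316],0],[[0.033,-0.316,0.316],0]])

```text
time_s: 10.05
ee_pos: [0.5398, 0.112, 0.0804]
eef_rot: [3.141, 0.0, 0.149]
force: [0.3, -0.3, -0.9]
grip_width: 0.0612
grip_force: 20.0
```

```bash
cat >> h.py <<'E'
BO=np.array([0.6455,0.1325,0.035]); BR=Rn.from_euler('ZY',[0.15,-np.radians(12)]).as_matrix()
def bpos(p): return (np.array(p)-BO)@BR
def cardlook():
    n="wrist"; P,D=camera(n)
    r=[x for x in finder.cut_out(n,"long_card") if P[x["mask"]].min(axis=1).mean()>150]
    print("card masks",[(round(x["conf"],2),np.round(x["location"]).tolist(),int(x["mask"].sum())) for x in r])
    px=np.argwhere(cv2.erode(r[0]["mask"].astype(np.uint8),np.ones((5,5)))>0)[:,::-1]; b=bpos(withdepth(n,px,D)); 
    px=np.argwhere(r[0]["mask"])[:,::-1]; b2=bpos(withdepth(n,px,D)); b2=b2[abs(b2[:,2]-np.median(b[:,2]))<.03]
    A=np.c_[b[:,:2],np.ones(len(b))]; print("card top z=ax+by+c in board",np.linalg.lstsq(A,b[:,2],rcond=None)[0].round(4))
    c,s,a=cv2.minAreaRect((b2[:,:2]*1000).astype(np.float32)); print("rect",np.round(c,1),np.round(s,1),round(a,1),"maxx",b2[:,0].max().round(4))
    return P
E
python3 - <<'E'
from h import *
to([0.5391,0.1164,0.04],0.15); cardlook(); print(bpos(ctrl.get_obs()["ee_pos"]).round(4))
P=camera("side")[0]; cv2.imwrite("pics/s1.png",cv2.resize(P[80:230,180:380],None,fx=4,fy=4))
E
```

```text
at [0.5398 0.112  0.0804] [3.1415e+00 3.0000e-04 1.4930e-01] t 10.05 w 0.0612 F [ 0.31 -0.35 -0.87] grip 20.0
move [-0.    -0.022  0.202] turn -0.0001
card masks [(0.75, [283.0, 166.0], 36725)]
card top z=ax+by+c in board [-0.1915 -0.0007  0.0527]
rect [-59.   -4.7] [147.   62.8] 0.1 maxx 0.0144
[-0.0951 -0.0046  0.0676]
```

View pics/s1.png

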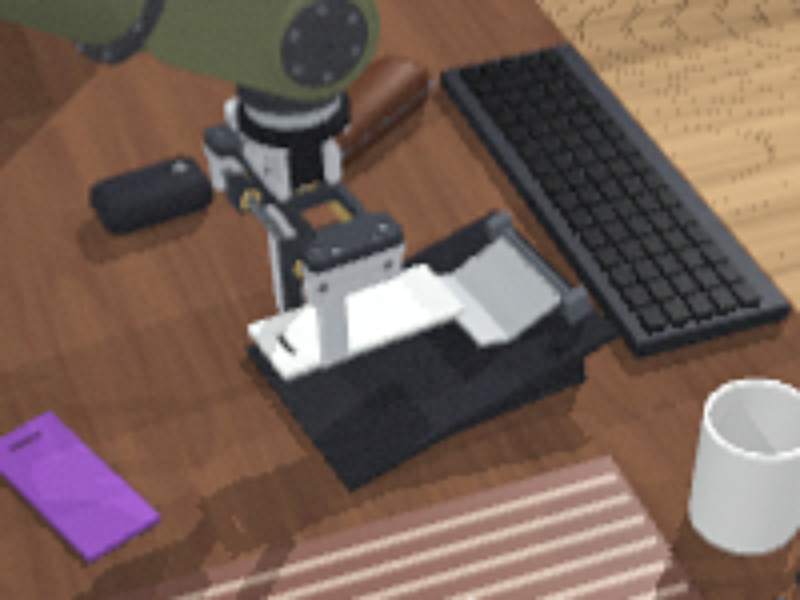

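Call:
carry_out(motion=[[[-0.025,-0.02,0.05],0],[[-0.025,-0.02,0.1],0],[[-0.025,-0.02,0.15],0],[[-0.025,-0.02,0.19],0],[[-0.025,-0.02,0.22],0],[[-0.025,-0.02,0.24],0],[[-0.025,-0.02,0.26],0],[[-0.025,-0.02,0.26],0]], hand=1, force=10)

```text
time_s: 11.0
ee_pos: [0.534, 0.1159, 0.0277]
eef_rot: [3.142, 0.0, 0.15]
force: [0.0, -0.2, -0.5]
grip_width: 0.0621
grip_force: 10.0
```

Run:
```python
from h import *
to([0.535,0.1154,0.015],0.15); cardlook(); print(bpos(ctrl.get_obs()["ee_pos"]).round(4))
```

```text
at [0.534  0.1159 0.0277] [3.1416e+00 3.0000e-04 1.4990e-01] t 11.0 w 0.0621 F [ 0.01 -0.23 -0.47] grip 10.0
move [0.005 0.003 0.063] turn -0.0
card masks [(0.96, [279.0, 159.0], 37621)]
card top z=ax+by+c in board [-0.1131 -0.0003  0.0075]
rect [-86.8   0.5] [ 68.7 174.6] 88.6 maxx -0.0002
[-0.1115  0.0002  0.0168]
```

Call:
carry_out(motion=[[[0,0,0.015],0],[[0,0,0.03],0],[[0,0,0.045],0],[[0,0,0.055],0],[[0,0,0.062],0],[[0,0,0.062],0]])

```text
time_s: 11.7
ee_pos: [0.5339, 0.1159, 0.0154]
eef_rot: [3.142, 0.0, 0.15]
force: [-1.7, 0.3, 0.2]
grip_width: 0.0621
grip_force: 10.0
```

Run:
```python
from h import *
to([0.535,0.1154,0.015],0.15); P=cardlook(); print(bpos(ctrl.get_obs()["ee_pos"]).round(4)); cv2.imwrite("pics/w4.png",P)
```

```text
at [0.5339 0.1159 0.0154] [3.1416e+00 4.0000e-04 1.4990e-01] t 11.7 w 0.0621 F [-1.66  0.33  0.24] grip 10.0
move [0.005 0.003 0.002] turn -0.0
card masks [(0.85, [284.0, 153.0], 38676)]
card top z=ax+by+c in board [-0.0083 -0.0004  0.0068]
rect [-82.2   0. ] [160.3  65.3] 0.1 maxx -0.0021
[-0.1144  0.0002  0.0045]
```

Call:
carry_out(motion=[[[0,0,0.006],0],[[0.0245,0,0.001],0],[[0.049,0,-0.0044],0],[[0.0734,0,-0.0096],0],[[0.0978,0,-0.0148],0],[[0.122,0,-0.02],0],[[0.122,0,-0.02],0]], hand=1, force=20)

```text
time_s: 12.5
ee_pos: [0.559, 0.1196, 0.0199]
eef_rot: [-3.142, -0.001, 0.15]
force: [-0.1, 0.4, 0.0]
grip_width: 0.0617
grip_force: 20.0
```

Run:
```python
from h import *
to([0.535,0.1154,0.015],0.15); P=cardlook(); print(bpos(ctrl.get_obs()["ee_pos"]).round(4)); cv2.imwrite("pics/w5.png",P)
```

```text
at [0.559  0.1196 0.0199] [-3.1416e+00 -9.0000e-04  1.4980e-01] t 12.5 w 0.0617 F [-0.15  0.38  0.  ] grip 20.0
move [-0.122  0.003  0.024] turn -0.0
card masks [(0.63, [281.0, 168.0], 35024)]
card top z=ax+by+c in board [ 0.0093 -0.0005  0.0072]
rect [-63.7  -0.7] [ 67.8 155.3] 89.4 maxx 0.0139
[-0.0894  0.0002  0.0033]
```

View pics/w5.png

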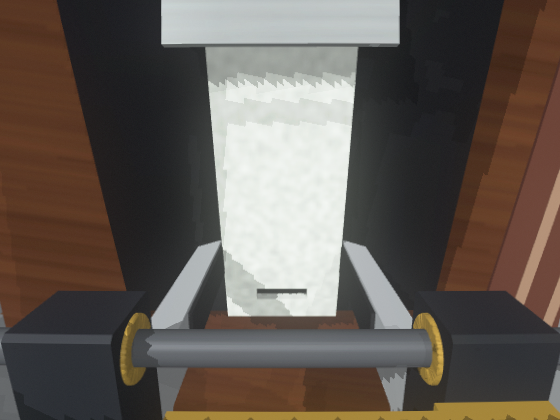

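The head has gone in under the lip (lip columns 162–399, card 207–357, both centred near 281). I'll push on gently.

Call:
carry_out(motion=[[[0.0122,0,-0.0026],0],[[0.0245,0,-0.0052],0],[[0.0367,0,-0.0078],0],[[0.049,0,-0.0104],0],[[0.0611,0,-0.013],0],[[0.0734,0,-0.0156],0],[[0.0734,0,-0.0156],0]])

```text
time_s: 13.3
ee_pos: [0.5718, 0.1216, 0.0221]
eef_rot: [3.142, 0.003, 0.15]
force: [-5.3, -0.5, -0.8]
grip_width: 0.0612
grip_force: 20.0
```

```bash
cat >> h.py <<'E'
def tailx():
    # tail edge and slot position in board frame from the wrist picture on the card's top plane
    P,D=camera("wrist"); o=ctrl.get_obs(); b=bpos(o["ee_pos"])
    f=BR.T@o["force"]
    r=[x for x in finder.cut_out("wrist","long_card") if P[x["mask"]].min(axis=1).mean()>120][0]["mask"]
    cols=np.arange(255,306,5); px=[(c,np.where(r[:330,c])[0].max()) for c in cols if r[:330,c].any()]
    O,ry=rays("wrist",px); n=BR[:,2]; t=((BO+n*.005-O)@n)/(ry@n); w=bpos(O+ry*t[:,None])
    print("t",round(o["time_s"],2),"tcp_b",b.round(4),"f_b",f.round(2),"tail x",np.median(w[:,0]).round(4),"rel",(np.median(w[:,0])-b[0]).round(4),"yaw err",round(np.polyfit(w[:,1],w[:,0],1)[0],3))
    return P
E
python3 - <<'E'
from h import *
tailx()
E
```

```text
t 13.35 tcp_b [-0.0755  0.0002  0.0029] f_b [-5.55  0.39  0.27] tail x -0.1147 rel -0.0392 yaw err 0.001
```

Call:
carry_out(motion=[[[0.0073,0,-0.0016],0],[[0.0147,0,-0.0031],0],[[0.022,0,-0.0047],0],[[0.0293,0,-0.0062],0],[[0.0293,0,-0.0062],0]])

```text
time_s: 13.9
ee_pos: [0.5779, 0.1225, 0.0235]
eef_rot: [-3.142, 0.002, 0.15]
force: [-4.6, -0.3, -0.6]
grip_width: 0.0619
grip_force: 20.0
```

```bash
python3 -c "
from h import *
tailx()"
```

```text
t 13.95 tcp_b [-0.0692  0.0002  0.003 ] f_b [-5.4   0.44  1.3 ] tail x -0.1092 rel -0.04 yaw err -0.02
```

Call:
carry_out(motion=[[[0.0098,0,-0.0021],0],[[0.0196,0,-0.0042],0],[[0.0293,0,-0.0062],0],[[0.0391,0,-0.0083],0],[[0.0391,0,-0.0083],0],[[0.0391,0,-0.0083],0]])

```text
time_s: 14.6
ee_pos: [0.5865, 0.1238, 0.0258]
eef_rot: [3.142, -0.001, 0.15]
force: [-2.0, -0.6, -0.8]
grip_width: 0.0615
grip_force: 20.0
```

```bash
python3 -c "
from h import *
tailx()"
```

```text
t 14.65 tcp_b [-0.0602  0.0002  0.0034] f_b [-2.2  -0.   -0.38] tail x -0.1006 rel -0.0404 yaw err -0.001
```

Call:
carry_out(motion=[[[0.0098,0,-0.0021],0],[[0.0196,0,-0.0042],0],[[0.0293,0,-0.0062],0],[[0.0391,0,-0.0083],0]])

```text
time_s: 15.1
ee_pos: [0.594, 0.125, 0.0273]
eef_rot: [-3.142, 0.0, 0.15]
force: [-4.6, -0.6, -1.4]
grip_width: 0.0611
grip_force: 20.0
```

Call:
carry_out(motion=[[[0.0049,0,-0.001],0],[[0.0098,0,-0.0021],0],[[0.0147,0,-0.0031],0]])

```text
time_s: 15.4
ee_pos: [0.5969, 0.1254, 0.0279]
eef_rot: [-3.142, 0.0, 0.15]
force: [-4.4, -0.8, -3.0]
grip_width: 0.0617
grip_force: 20.0
```

Call:
carry_out(motion=[[[0.0049,0,-0.001],0],[[0.0098,0,-0.0021],0],[[0.0147,0,-0.0031],0],[[0.0147,0,-0.0031],0]])

```text
time_s: 15.8
ee_pos: [0.5999, 0.1258, 0.0286]
eef_rot: [3.142, -0.0, 0.15]
force: [-3.8, -0.4, -1.7]
grip_width: 0.0614
grip_force: 20.0
```

```bash
python3 -c "
from h import *
tailx()"
```

```text
t 15.85 tcp_b [-0.0464  0.0002  0.0033] f_b [-3.84 -0.   -0.62] tail x -0.0867 rel -0.0403 yaw err 0.001
```

Head is at about 0.063 with no slip in the grip, and the steady drag is about 4 N. I'll go on in 3 mm bites.

Call:
carry_out(motion=[[[0.0049,0,-0.001],0],[[0.0098,0,-0.0021],0],[[0.0147,0,-0.0031],0],[[0.0147,0,-0.0031],0]])

```text
time_s: 16.3
ee_pos: [0.6028, 0.1263, 0.0292]
eef_rot: [3.142, -0.0, 0.15]
force: [-5.2, -0.5, -1.8]
grip_width: 0.0616
grip_force: 20.0
```

Call:
carry_out(motion=[[[0.0049,0,-0.001],0],[[0.0098,0,-0.0021],0],[[0.0098,0,-0.0021],0]])

```text
time_s: 16.6
ee_pos: [0.6048, 0.1266, 0.0296]
eef_rot: [-3.142, -0.0, 0.15]
force: [-4.1, 0.2, -2.0]
grip_width: 0.0616
grip_force: 20.0
```

Call:
carry_out(motion=[[[0.0049,0,-0.001],0],[[0.0098,0,-0.0021],0],[[0.0147,0,-0.0031],0],[[0.0147,0,-0.0031],0]])

```text
time_s: 17.0
ee_pos: [0.6061, 0.1268, 0.0293]
eef_rot: [3.142, 0.004, 0.15]
force: [-11.9, -2.2, -2.3]
grip_width: 0.0612
grip_force: 20.0
```

Run:
```python
from h import *
P=tailx(); cv2.imwrite("pics/w6.png",P)
```

```text
t 17.05 tcp_b [-0.0401  0.0002  0.0027] f_b [-12.64  -0.1   -0.7 ] tail x -0.0792 rel -0.0391 yaw err 0.001
```

Call:
carry_out(motion=[[[0.003,0,-0.0006],0],[[0.003,0,-0.0006],0]])

```text
time_s: 17.3
ee_pos: [0.6064, 0.1268, 0.0292]
eef_rot: [3.142, 0.005, 0.15]
force: [-13.4, -2.0, -3.9]
grip_width: 0.0615
grip_force: 20.0
```

The force is stiff (13 N and barely any motion), so the card is on its seat. I'll relax the push a little, open, then rise.

Call:
carry_out(motion=[[[-0.005,0,0.001],0],[[-0.009,0,0.002],0],[[-0.009,0,0.002],0]])

```text
time_s: 17.6
ee_pos: [0.606, 0.1268, 0.0298]
eef_rot: [-3.142, 0.001, 0.15]
force: [-5.8, -1.0, -1.9]
grip_width: 0.0614
grip_force: 20.0
```

Call:
carry_out(motion=[[[0,0,0],0],[[0,0,0],0],[[0,0,0],0],[[0,0,0],0],[[0,0,0],0],[[0,0,0],0]], hand=-0.7)

```text
time_s: 18.2
ee_pos: [0.6064, 0.1268, 0.03]
eef_rot: [3.142, -0.0, 0.15]
force: [-0.4, 0.2, -0.0]
grip_width: 0.0798
grip_force: 0.0
```

Run:
```python
from h import *
P=tailx(); print(ctrl.get_obs()["grip_width"]); cv2.imwrite("pics/w7.png",P)
```

```text
t 18.25 tcp_b [-0.0397  0.0002  0.0033] f_b [ 0.28  0.04 -0.17] tail x -0.0784 rel -0.0387 yaw err 0.001
0.07956149926306082
```

View pics/w7.png

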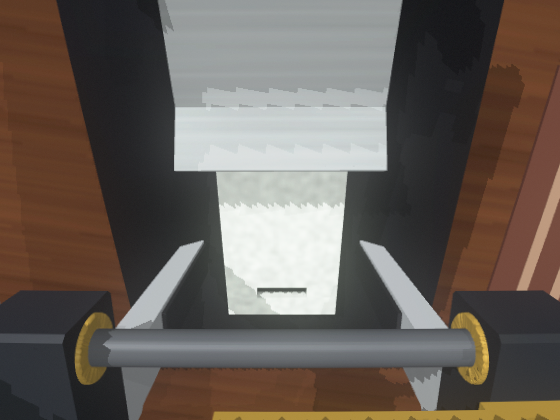

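The card is square under the clip, with its tail at row 314. Letting go didn't move it, and the fingers are clear on both sides. Now I'll rise.

Call:
carry_out(motion=[[[0,0,-0.1],0],[[0,0,-0.3],0],[[-0.1,0,-0.5],0],[[-0.2,0,-0.7],0],[[-0.2,0,-0.7],0],[[-0.2,0,-0.7],0],[[-0.2,0,-0.7],0]])

```text
time_s: 19.0
ee_pos: [0.5666, 0.1208, 0.1687]
eef_rot: [-3.142, 0.002, 0.15]
force: [-0.1, -0.1, 0.1]
grip_width: 0.0798
grip_force: 0.0
```

Run:
```python
from h import *
P=cardlook(); o=ctrl.get_obs(); print(o["time_s"],o["ee_pos"],o["force"])
```

```text
card masks [(0.96, [281.0, 142.0], 7231)]
card top z=ax+by+c in board [0.1407 0.0006 0.01  ]
rect [-32.4   0. ] [94.9 64.6] 1.0 maxx 0.0151
19.1 [0.56655329 0.12077527 0.16838676] [ 1.19115133 -0.72359897  0.27177093]
```

Run:
```python
from h import *
n="wrist"; P,D=camera(n); r=finder.cut_out(n,"long_card")[0]
px=np.argwhere(cv2.erode(r["mask"].astype(np.uint8),np.ones((5,5)))>0)[:,::-1]; b=bpos(withdepth(n,px,D))
for a in range(-80,20,10):
    k=(b[:,0]>a/1000)&(b[:,0]<(a+10)/1000)
    if k.any(): print(a,k.sum(),np.median(b[k,2]).round(4))
for y in(-.06,.06):
  for x in(-.07,-.04,-.01):
    q=(BO+BR@[x,y,0]); K,d,o,R=cam(n); u=cv2.projectPoints(((q-o)@R).reshape(1,3),np.zeros(3),np.zeros(3),K,d)[0].ravel()
    print("board",x,y,bpos(withdepth(n,[u],D)[0]).round(4))
```

```text
-80 419 0.0055
-70 418 0.0055
-60 595 0.0055
-50 710 0.0055
-40 731 0.0055
-30 775 0.0055
-20 784 0.0055
-10 825 0.0055
0 899 0.0055
10 65 0.0057
board -0.07 -0.06 [-0.0701 -0.06   -0.0002]
board -0.04 -0.06 [-0.0399 -0.0599  0.0005]
board -0.01 -0.06 [-0.0098 -0.0599  0.0007]
board -0.07 0.06 [-0.0694  0.0597  0.0014]
board -0.04 0.06 [-0.0399  0.06    0.0002]
board -0.01 0.06 [-0.0099  0.0599  0.0005]
```

The card lies flat: its top is 5.5 mm above the board along its whole visible length (the earlier slope figure came from the first camera fit picking up other points). Handing in.

```bash
python3 -c "
from h import *
print(ctrl.hand_in())"
```

```text
the job is handed in; nothing more can be done
None
```

The long card is under the clip, flat, square and centred, with its plain end about 71 mm up the slope from the board's origin; I felt it press firmly on the backstop's seat (about 13 N of push in all), let go, and handed the job in at about 19 s; no verdict came back.

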